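Snap the food box lid shut all round

TASK

The lid of the food box is only held at its corners: with the fingertips, press down each of the four raised sides of its rim until it clicks and stays flush with the corners. Only press: the box stays standing where it is, and nothing is picked up or pushed about, neither the box nor the things around it.

Things in the scene. Friction and masses are not known exactly. Their poses are not given: they have to be found in the camera images.
- food_box: clear food box of biscuits, loose, about 0.85 kg; origin: centre of its underside, x along its long sides. Blue snap lid, 160 (x) x 120 (y) mm; rim 26 mm wide: four fixed corner pieces (top 72 mm above the worktop) and between them four moving side sections, 106 mm and 66 mm long, standing 8 mm proud (top at 80 mm) until pressed. Inside the rim the lid is sunk to 66 mm.
- long_a_press (a point): middle of the top face of the rim section on the long side at the box's +y (a white press pad marks it); it goes down with the section
- long_a (a joint): how far that section is pressed down, m: 0 = standing proud, 0.008 = clicked shut, flush with the corners. Straight down; it takes about 8 N at first, less as it goes down; past about 0.005 it clicks: the section snaps down by itself and stays. Let go before the click, it springs back up
- long_b_press (a point): middle of the top face of the rim section on the long side at the box's -y (a white press pad marks it); it goes down with the section
- long_b (a joint): how far that section is pressed down, m: 0 = standing proud, 0.008 = clicked shut, flush with the corners. Straight down; it takes about 8 N at first, less as it goes down; past about 0.005 it clicks: the section snaps down by itself and stays. Let go before the click, it springs back up
- short_a_press (a point): middle of the top face of the rim section on the short side at the box's +x (a white press pad marks it); it goes down with the section
- short_a (a joint): how far that section is pressed down, m: 0 = standing proud, 0.008 = clicked shut, flush with the corners. Straight down; it takes about 8 N at first, less as it goes down; past about 0.005 it clicks: the section snaps down by itself and stays. Let go before the click, it springs back up
- short_b_press (a point): middle of the top face of the rim section on the short side at the box's -x (a white press pad marks it); it goes down with the section
- short_b (a joint): how far that section is pressed down, m: 0 = standing proud, 0.008 = clicked shut, flush with the corners. Straight down; it takes about 8 N at first, less as it goes down; past about 0.005 it clicks: the section snaps down by itself and stays. Let go before the click, it springs back up
- mug_1: small cream mug, 59 x 84 x 56 mm high, loose; origin under its centre
- mill_3: glass salt shaker with a grey top, 44 mm across, 90 mm high, loose; origin under its centre
- spice_jar_1: glass spice jar with a dark cap, 41 mm across, 105 mm high, loose; origin under its centre
- lemon_1: yellow lemon, 78 x 55 x 56 mm, loose; origin at its underside
- teaspoon_1: steel teaspoon, 130 mm long, lying flat behind the box, loose; origin at its underside

How it is judged:
At the end, for the whole second after the job is handed in: All four rim sections clicked shut (each more than 6.5 mm of 8 mm down); the box upright (within 0.05 rad), at rest on the worktop and within 30 mm of where it began; every loose thing around within 30 mm of where it stood (value of joint each of long_a, long_b, short_a, short_b above 0.0065 m and angle between food_box's own z axis and vertical below 0.05 rad and height (world z) of food_box below 0.005 m and distance of each of food_box, mug_1, mill_3, spice_jar_1, lemon_1, teaspoon_1 from where it was at the start of the episode below 0.03 m and linear speed of food_box below 0.02 m/s); the robot touches nothing.
It fails at once if the box is lifted (more than 15 mm) or tipped (more than 0.2 rad) (height (world z) of food_box above 0.015 m or angle between food_box's own z axis and vertical above 0.2 rad).
It fails at once if the box is pushed more than 40 mm from where it stood (distance of food_box from where it was at the start of the episode above 0.04 m).
It fails at once if a thing around the box is lifted, knocked over or pushed more than 30 mm (distance of any of mug_1, mill_3, spice_jar_1, lemon_1, teaspoon_1 from where it was at the start of the episode above 0.03 m or height (world z) of any of mug_1, mill_3, spice_jar_1, lemon_1, teaspoon_1 above 0.02 m or angle between any of mug_1, mill_3, spice_jar_1's own z axis and vertical above 0.4 rad).
It also fails if it takes over 40 s, if anything falls off the work surface, if the arm or the gripper's body presses on something with over 40 N, if the wrist force passes 120 N, or if a joint passes its speed limit or range.

ROBOT

A 6-joint arm with a two-finger parallel gripper is mounted at the origin on a cart in front of the work surface, level with it; the furniture and walls round the work are solid. World frame = base frame: x ahead of the robot, y to its left, z up, the work surface at z = 0. Lengths are in m, angles in rad, forces in N, time in s.
With the tool pointing down it reaches from about 0.25 to 0.775 m from the base axis. Payload 4 kg.
Tool frame: the origin (TCP) lies at the very end of the fingers, on their centre line; the grasp point (between the pads) lies 19 mm behind it; y points along the fingers, x is the direction in which the jaws open and shut, and the axes are right-handed (so a half turn about y gives the same grasp; the last joint's range is limited). The gripper opens to 94 mm and grips with 3 to 60 N. Pads are 16 mm wide; open, the fingers measure 119 mm over their backs; the gripper's body (75 mm by 177 mm) begins 78 mm behind the grasp point.
Start: joints at [-1.378, 0.087, 1.371, -0, 1.684, -0.103], TCP at [0.16, -0.526, 0.206] pointing down, gripper open.
Joint ranges: [-3.1, 3.1], [-0.76, 2.03], [0.27, 2.55], [-1.08, 4.22], [0.17, 2.65], [-2.57, 2.57]. Speed limits (rad/s): [2.79, 2.79, 3.14, 3.14, 3.14, 3.14].

INTERFACE

Orientations are given as [roll, pitch, yaw] about the fixed x, y, z axes, in that order (R = Rz(yaw) Ry(pitch) Rx(roll)).
In Python, from bench import robot, snapshot, workorder gives the robot as it stands.
- The arm moves only by the tool play_rows, never from a script. Its argument "steps" is a list of rows, each an object of numbers: "x", "y", "z": the shift along the world's x, y, z in m; "rx", "ry", "rz": the turn, a rotation vector about the world's x, y, z in rad; "hand": the finger opening in m, from 0 to 0.094. A call has 1 to 8 rows; each row shifts and turns the commanded pose from where the row before left it; what a row does not reach is not made up. A row lasts 1/8 s, in which the tool goes at most 62.5 mm and 10.7 degrees, less where a joint would pass 70% of its speed; a pose out of reach is approached as far as the arm can. A call is refused whole if a number of a shift passes 0.0625 or a number of a turn 0.188, either way. A call with a gripper value outside its range is refused whole. The fingers move at their own pace and stop on an object; the grip force is fixed at half the most. Time passes only in rows, so rows that do not move let the fingers close. It gives the time, the measured TCP pose, the force and the opening at its end, in the units of the state.
- robot.get_obs(): the state, without advancing time (a new reading comes with each control period).
- snapshot(name): name is "scene" or "top" or "wrist"; returns a dict with "color" (400x640x3 uint8, red, green, blue), "range_z" (400x640 float32, m along the optical axis (not along the pixel's ray), 0 where there is no reading), "fov_y" (degrees; the focal length in pixels is half the picture's height over the tangent of half this angle, whatever the lens; pixels are square), "cx", "cy" (the principal point, pixels), "T" (4x4, takes a point from camera to world coordinates). Camera axes: x right, y down, z forward; pixel columns grow to the right and rows downward; lengths in m; the calibration is good to about 2 mm. A picture is of the moment at which its call begins.
- workorder.close_job(): hands the job in, once; it reports no verdict.
The state is a dict: "time": time; "joint_positions": joint angles; "qvel": joint speeds; "joint_torque": joint torques, N m; "tool_pos": TCP position; "ee_rot": TCP orientation; "wrist_force": force on the tool from outside, world axes, zero at the start; "wrist_torque": the same for the moment, N m; "width": finger opening in m.
Only numpy, scipy, OpenCV 4.12 (cv2) and the standard library are available. Lean on these libraries where they do the work, as an engineer would, in place of code of your own. Each camera call takes 0.05 s, during which the arm holds its last target.

## Working session

There is one attempt and no reset: what is moved stays moved. The work goes in short steps, Python scripts to look and compute and a tool call to move; the robot and the scene stay as the last step left them, time stands still between calls to the robot, and variables do not carry over. Pictures are saved under pics/ and viewed, and the job is handed in when it is done.

Besides the shell and the picture viewer there is one more tool, called after ">>>" by a JSON object that holds its "op" and its "data". play_rows: Moves the arm, as the interface text tells. Its arguments: {"type":"object","properties":{"steps":{"type":"array"}},"required":["steps"]}

```bash
mkdir -p pics; ls; python3 - <<'E'
from bench import robot, snapshot, workorder
import cv2,numpy as np
o=robot.get_obs()
for k in o: print(k,np.round(o[k],4))
for n in ["scene","top","wrist"]:
    s=snapshot(n); cv2.imwrite(f"pics/{n}0.png",s["color"][:,:,::-1]); np.savez(f"pics/{n}0.npz",**s)
    print(n,s["fov_y"],s["cx"],s["cy"],np.round(s["T"],3).tolist())
E
```

```text
pics
time 0.0
joint_positions [-1.3781  0.088   1.3722 -0.      1.6836 -0.1031]
qvel [-0.0011 -0.0006  0.0007  0.0008  0.      0.0002]
joint_torque [-3.00000e-04 -3.40186e+01 -3.02428e+01  7.18000e-02  3.31000e-02
 -2.00000e-04]
tool_pos [ 0.1602 -0.5256  0.2043]
ee_rot [-1.5706  0.0022 -1.275 ]
wrist_force [-0.1885  0.0222 -0.3689]
wrist_torque [-0.0035  0.0254 -0.0709]
width 0.094
scene 57.65845628098331 315.3740388324923 200.25987998042575 [[-0.742, -0.36, 0.565, 0.119], [-0.67, 0.386, -0.634, 0.561], [0.01, -0.85, -0.527, 0.532], [0.0, 0.0, 0.0, 1.0]]
top 47.8192388975209 318.0419075816171 204.983967176095 [[0.013, -0.981, 0.193, 0.386], [-1.0, -0.015, -0.007, 0.011], [0.009, -0.193, -0.981, 1.055], [0.0, 0.0, 0.0, 1.0]]
wrist 70.0197375327323 326.60611770751547 199.75685687135552 [[0.291, -0.922, -0.256, 0.235], [-0.957, -0.282, -0.075, -0.504], [-0.003, 0.266, -0.964, 0.384], [0.0, 0.0, 0.0, 1.0]]
```

View pics/scene0.png

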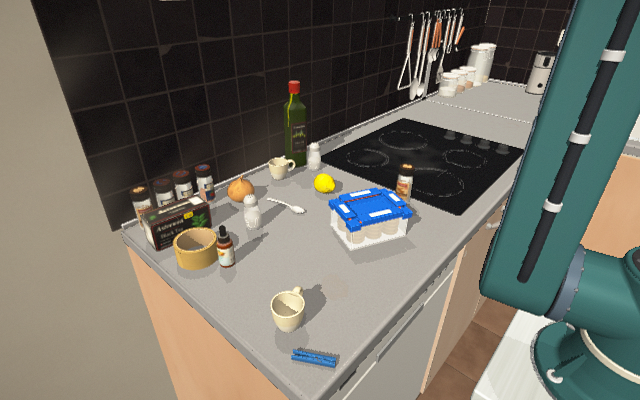

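View pics/top0.png

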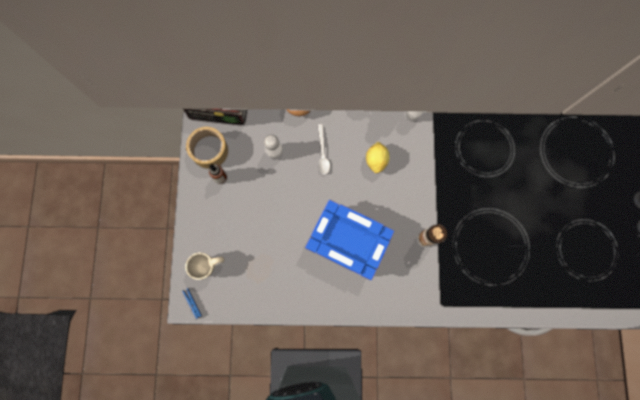

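```bash
python3 - <<'E'
import cv2,numpy as np
s=np.load("pics/top0.npz"); im=s["color"][:,:,::-1]
c=im[190:290,290:460]; cv2.imwrite("pics/crop0.png",cv2.resize(c,None,fx=4.5,fy=4.5,interpolation=cv2.INTER_CUBIC))
f=200/np.tan(np.radians(s["fov_y"]/2)); T=s["T"];Z=s["range_z"]
v,u=np.mgrid[0:400,0:640]
P=np.stack([(u-s["cx"])/f*Z,(v-s["cy"])/f*Z,Z],-1)@T[:3,:3].T+T[:3,3]
# white pads
C=s["color"].astype(int)
blue=((C[...,2]>C[...,0]+60)).astype(np.uint8); blue[:,:290]=0
print(blue.sum())
hull=np.zeros_like(blue); pts=np.argwhere(blue)[:,::-1].astype(np.int32)
cv2.fillConvexPoly(hull,cv2.convexHull(pts),1)
m=((C.min(-1)>170)&(hull>0)).astype(np.uint8)
n,l,st,ce=cv2.connectedComponentsWithStats(m)
for i in range(1,n):
    if st[i,4]>20: print(st[i,4],ce[i].round(1),np.median(P[l==i],0).round(4),P[l==i].mean(0).round(4))
print("rim pts z",np.percentile(P[hull>0][:,2],[5,25,50,75,95]))
# intersect pads and hull with z plane
def ray(u,v,z):
    d=T[:3,:3]@np.array([(u-s["cx"])/f,(v-s["cy"])/f,1]); return T[:3,3]+d*(z-T[2,3])/d[2]
for i in range(1,n):
    if st[i,4]>20: print(ray(*ce[i],.08).round(4))
q=np.array([ray(*p,.072)[:2] for p in pts],np.float32)
print(cv2.minAreaRect(q))
# objects heights nearby
for name,(a,b) in dict(jar=(433,235),lemon=(377,157),spoon=(325,165),mill=(272,146),mug=(200,266),bottle=(217,173)).items():
    w=P[b-12:b+13,a-12:a+13].reshape(-1,3); w=w[w[:,2]>.012]; print(name,P[b,a].round(3),w.min(0).round(3),w.max(0).round(3))
E
```

```text
3572
143 [358.9 219.1] [ 0.5477 -0.0852  0.081 ] [ 0.5443 -0.0834  0.1014]
90 [322.1 224.7] [ 0.5339 -0.0045  0.0807] [ 0.5342 -0.0048  0.0809]
94 [377.7 251.9] [ 0.4765 -0.1261  0.0809] [ 0.4766 -0.1256  0.0809]
151 [340.5 257.7] [ 0.4626 -0.046   0.0808] [ 0.4629 -0.045   0.0808]
rim pts z [0.06408204 0.06742071 0.07319149 0.08037973 0.08282177]
[ 0.5479 -0.0852  0.08  ]
[ 0.5343 -0.0048  0.08  ]
[ 0.4767 -0.1257  0.08  ]
[ 0.463  -0.0451  0.08  ]
((0.506011426448822, -0.06587989628314972), (0.1614387333393097, 0.12230180203914642), 64.69046783447266)
jar [ 0.512 -0.24   0.107] [ 0.386 -0.266  0.012] [0.536 0.011 1.055]
lemon [ 0.699 -0.131  0.052] [ 0.386 -0.161  0.022] [0.733 0.011 1.055]
spoon [ 0.691 -0.011  0.005] [ 0.386 -0.008  0.013] [0.717 0.011 1.055]
mill [0.71  0.11  0.086] [0.386 0.011 0.012] [0.741 0.131 1.055]
mug [0.445 0.273 0.009] [0.386 0.011 0.012] [0.47  0.291 1.055]
bottle [0.649 0.232 0.075] [0.642 0.222 0.012] [0.694 0.274 0.103]
```

View pics/crop0.png

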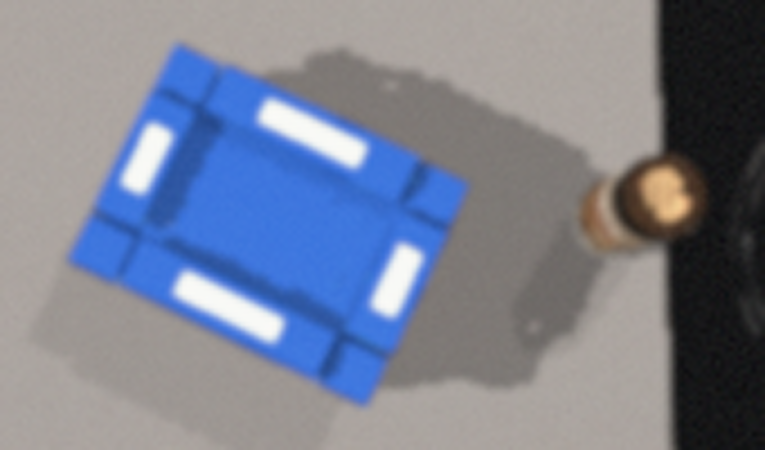

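>>> {"op": "play_rows", "data": {"steps": [{"x": 0.03,"y": 0.048,"rz": 0.083,"hand": 0},{"x": 0.03,"y": 0.048,"rz": 0.083,"hand": 0},{"x": 0.03,"y": 0.048,"rz": 0.083,"hand": 0},{"x": 0.03,"y": 0.048,"rz": 0.083,"hand": 0},{"x": 0.03,"y": 0.048,"rz": 0.083,"hand": 0},{"x": 0.03,"y": 0.048,"rz": 0.083,"hand": 0},{"x": 0.03,"y": 0.048,"rz": 0.083,"hand": 0},{"x": 0.03,"y": 0.048,"rz": 0.083,"hand": 0}]}}

```text
schema error: expected keys x, y, z, rx, ry, rz, hand
```

>>> {"op": "play_rows", "data": {"steps": [{"x": 0.03,"y": 0.048,"rz": 0.083},{"x": 0.033,"y": 0.049,"rz": 0.083},{"z": -0.05},{"z": -0.04},{}]}}

```text
schema error: expected keys x, y, z, rx, ry, rz, hand
```

All keys are needed in each row.

>>> {"op": "play_rows", "data": {"steps": [{"x": 0.03,"y": 0.048,"z": 0,"rx": 0,"ry": 0,"rz": 0.083,"hand": 0},{"x": 0.03,"y": 0.048,"z": 0,"rx": 0,"ry": 0,"rz": 0.083,"hand": 0},{"x": 0.03,"y": 0.048,"z": 0,"rx": 0,"ry": 0,"rz": 0.083,"hand": 0},{"x": 0.03,"y": 0.048,"z": 0,"rx": 0,"ry": 0,"rz": 0.083,"hand": 0},{"x": 0.03,"y": 0.048,"z": 0,"rx": 0,"ry": 0,"rz": 0.083,"hand": 0},{"x": 0.03,"y": 0.048,"z": 0,"rx": 0,"ry": 0,"rz": 0.083,"hand": 0},{"x": 0.03,"y": 0.048,"z": 0,"rx": 0,"ry": 0,"rz": 0.083,"hand": 0},{"x": 0.03,"y": 0.048,"z": 0,"rx": 0,"ry": 0,"rz": 0.083,"hand": 0}]}}

```text
time: 1.15
tool_pos: [0.4009, -0.1404, 0.2053]
ee_rot: [-1.571, -0.0, -0.608]
wrist_force: [1.1, 0.7, -1.1]
width: 0.0171
```

>>> {"op": "play_rows", "data": {"steps": [{"x": 0.031,"y": 0.048,"z": 0,"rx": 0,"ry": 0,"rz": 0.083,"hand": 0},{"x": 0.031,"y": 0.048,"z": 0,"rx": 0,"ry": 0,"rz": 0.083,"hand": 0},{"x": 0,"y": 0,"z": -0.05,"rx": 0,"ry": 0,"rz": 0,"hand": 0},{"x": 0,"y": 0,"z": -0.04,"rx": 0,"ry": 0,"rz": 0,"hand": 0},{"x": 0,"y": 0,"z": -0.02,"rx": 0,"ry": 0,"rz": 0,"hand": 0},{"x": 0,"y": 0,"z": 0,"rx": 0,"ry": 0,"rz": 0,"hand": 0}]}}

```text
time: 1.9
tool_pos: [0.4606, -0.0456, 0.0933]
ee_rot: [-1.572, 0.005, -0.445]
wrist_force: [-0.1, -0.5, 0.0]
width: 0.0003
```

```bash
cat > look.py <<'E'
from bench import robot, snapshot
import cv2,numpy as np,sys
n=sys.argv[1]
for c in ("wrist","scene"):
    s=snapshot(c); im=s["color"][:,:,::-1]
    if c=="scene": im=cv2.resize(im[140:280,260:480],None,fx=3.5,fy=3.5,interpolation=cv2.INTER_CUBIC)
    cv2.imwrite(f"pics/{c}{n}.png",im)
o=robot.get_obs(); print(o["time"],o["tool_pos"].round(4),o["wrist_force"].round(2),o["joint_positions"].round(2))
E
python3 look.py 1
```

```text
2.0 [ 0.4627 -0.0462  0.0962] [ 0.55 -0.41  0.03] [-0.22 -0.06  1.73 -0.    1.46  0.22]
```

View pics/wrist1.png

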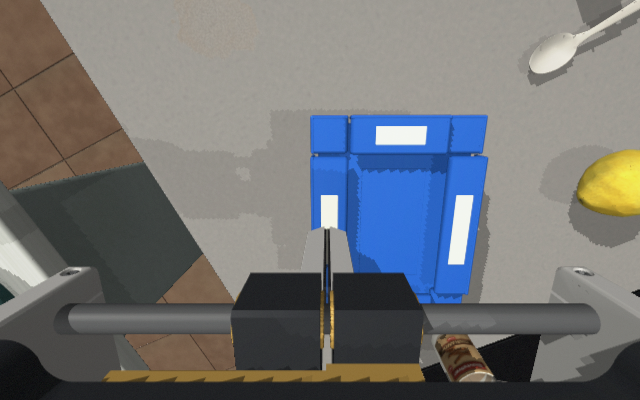

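View pics/scene1.png

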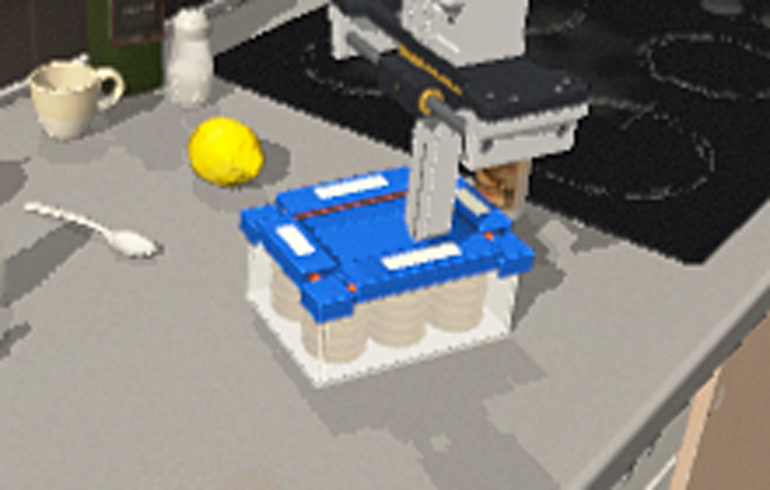

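>>> {"op": "play_rows", "data": {"steps": [{"x": 0,"y": 0,"z": -0.01,"rx": 0,"ry": 0,"rz": 0,"hand": 0},{"x": 0,"y": 0,"z": -0.004,"rx": 0,"ry": 0,"rz": 0,"hand": 0},{"x": 0,"y": 0,"z": -0.003,"rx": 0,"ry": 0,"rz": 0,"hand": 0},{"x": 0,"y": 0,"z": 0,"rx": 0,"ry": 0,"rz": 0,"hand": 0}]}}

```text
time: 2.5
tool_pos: [0.4624, -0.0462, 0.0796]
ee_rot: [-1.571, -0.001, -0.445]
wrist_force: [-2.2, -0.3, 5.0]
width: 0.0004
```

Contact at z ≈ 0.0796, as expected. Press on.

>>> {"op": "play_rows", "data": {"steps": [{"x": 0,"y": 0,"z": -0.003,"rx": 0,"ry": 0,"rz": 0,"hand": 0},{"x": 0,"y": 0,"z": -0.003,"rx": 0,"ry": 0,"rz": 0,"hand": 0},{"x": 0,"y": 0,"z": -0.001,"rx": 0,"ry": 0,"rz": 0,"hand": 0},{"x": 0,"y": 0,"z": 0,"rx": 0,"ry": 0,"rz": 0,"hand": 0}]}}

```text
time: 3.0
tool_pos: [0.4625, -0.0462, 0.0722]
ee_rot: [-1.571, -0.001, -0.445]
wrist_force: [-1.9, 0.8, 6.2]
width: 0.0002
```

>>> {"op": "play_rows", "data": {"steps": [{"x": 0,"y": 0,"z": 0.025,"rx": 0,"ry": 0,"rz": 0,"hand": 0},{"x": 0.036,"y": 0.021,"z": 0,"rx": 0,"ry": 0,"rz": 0,"hand": 0},{"x": 0.036,"y": 0.021,"z": 0,"rx": 0,"ry": 0,"rz": 0,"hand": 0},{"x": 0,"y": 0,"z": 0,"rx": 0,"ry": 0,"rz": 0,"hand": 0}]}}

```text
time: 3.5
tool_pos: [0.5358, -0.0031, 0.0956]
ee_rot: [-1.571, 0.0, -0.443]
wrist_force: [-0.5, -1.5, 0.7]
width: 0.0004
```

```bash
python3 look.py 2
```

```text
3.6 [ 0.5338 -0.0041  0.0956] [-0.74 -0.04 -0.65] [-0.11  0.1   1.58 -0.    1.47  0.33]
```

View pics/scene2.png

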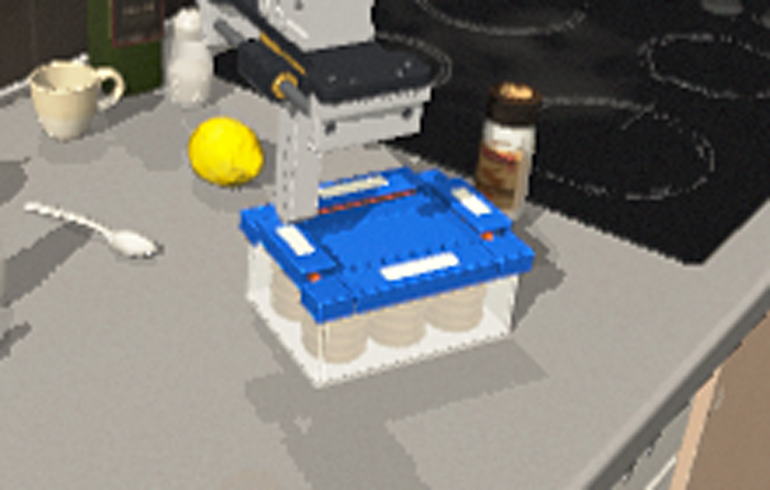

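View pics/wrist2.png

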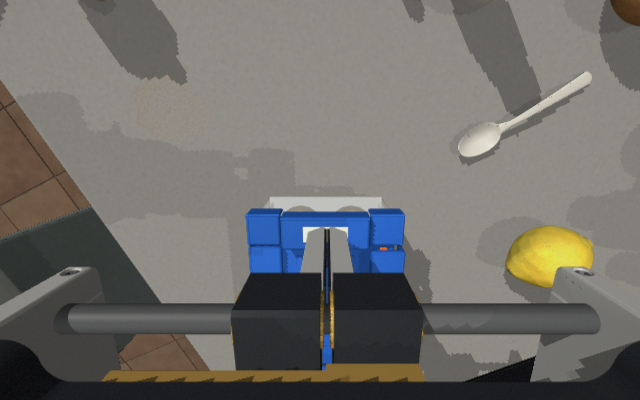

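The near long side is now flush with its corners (pad at 420,265), and the fingers are over the left short pad (wrist 327,235). I'll press it.

>>> {"op": "play_rows", "data": {"steps": [{"x": 0,"y": 0,"z": -0.01,"rx": 0,"ry": 0,"rz": 0,"hand": 0},{"x": 0,"y": 0,"z": -0.004,"rx": 0,"ry": 0,"rz": 0,"hand": 0},{"x": 0,"y": 0,"z": -0.003,"rx": 0,"ry": 0,"rz": 0,"hand": 0},{"x": 0,"y": 0,"z": -0.003,"rx": 0,"ry": 0,"rz": 0,"hand": 0},{"x": 0,"y": 0,"z": -0.003,"rx": 0,"ry": 0,"rz": 0,"hand": 0},{"x": 0,"y": 0,"z": -0.001,"rx": 0,"ry": 0,"rz": 0,"hand": 0},{"x": 0,"y": 0,"z": 0,"rx": 0,"ry": 0,"rz": 0,"hand": 0}]}}

```text
time: 4.47
tool_pos: [0.5343, -0.0043, 0.0724]
ee_rot: [-1.571, -0.0, -0.445]
wrist_force: [0.4, 0.7, -0.2]
width: 0.0003
```

>>> {"op": "play_rows", "data": {"steps": [{"x": 0,"y": 0,"z": 0.025,"rx": 0,"ry": 0,"rz": 0,"hand": 0},{"x": 0.007,"y": -0.04,"z": 0,"rx": 0,"ry": 0,"rz": 0,"hand": 0},{"x": 0.007,"y": -0.041,"z": 0,"rx": 0,"ry": 0,"rz": 0,"hand": 0},{"x": 0,"y": 0,"z": 0,"rx": 0,"ry": 0,"rz": 0,"hand": 0}]}}

```text
time: 4.97
tool_pos: [0.5486, -0.0874, 0.0971]
ee_rot: [-1.571, -0.0, -0.449]
wrist_force: [0.5, 0.4, 0.2]
width: 0.0007
```

```bash
python3 look.py 3
```

```text
5.075 [ 0.5481 -0.085   0.097 ] [ 0.42  0.52 -0.21] [-0.26  0.14  1.52  0.    1.47  0.19]
```

View pics/scene3.png

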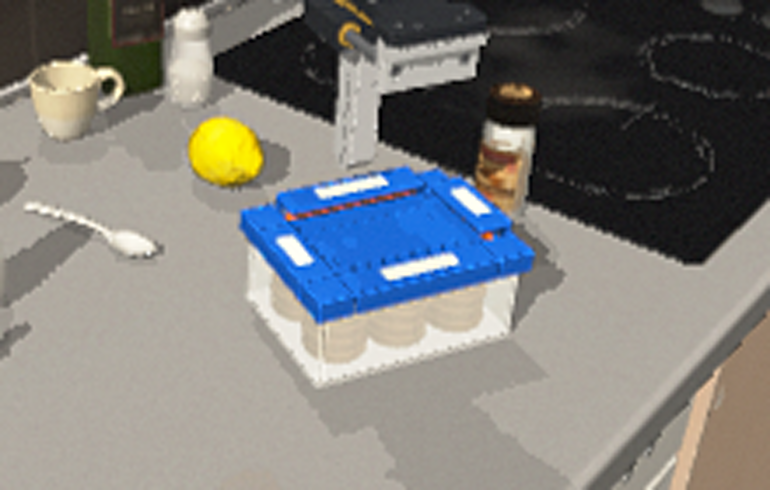

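View pics/wrist3.png

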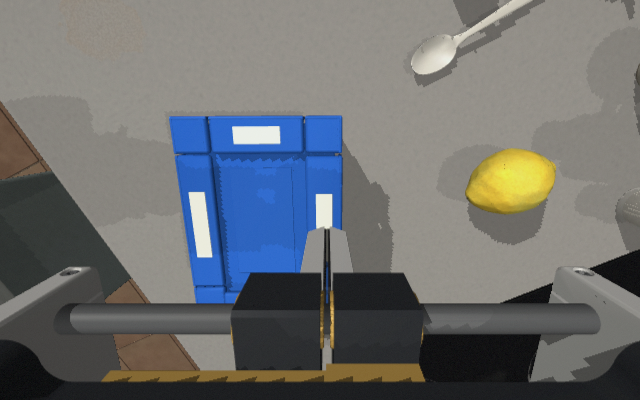

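Left side flush; fingers are over the far pad (wrist 325,225).

>>> {"op": "play_rows", "data": {"steps": [{"x": 0,"y": 0,"z": -0.01,"rx": 0,"ry": 0,"rz": 0,"hand": 0},{"x": 0,"y": 0,"z": -0.005,"rx": 0,"ry": 0,"rz": 0,"hand": 0},{"x": 0,"y": 0,"z": -0.003,"rx": 0,"ry": 0,"rz": 0,"hand": 0},{"x": 0,"y": 0,"z": -0.003,"rx": 0,"ry": 0,"rz": 0,"hand": 0},{"x": 0,"y": 0,"z": -0.003,"rx": 0,"ry": 0,"rz": 0,"hand": 0},{"x": 0,"y": 0,"z": -0.001,"rx": 0,"ry": 0,"rz": 0,"hand": 0},{"x": 0,"y": 0,"z": 0,"rx": 0,"ry": 0,"rz": 0,"hand": 0}]}}

```text
time: 5.95
tool_pos: [0.5484, -0.0848, 0.0724]
ee_rot: [-1.571, -0.0, -0.445]
wrist_force: [-0.8, 0.1, 1.3]
width: 0.0003
```

>>> {"op": "play_rows", "data": {"steps": [{"x": 0,"y": 0,"z": 0.025,"rx": 0,"ry": 0,"rz": 0,"hand": 0},{"x": -0.036,"y": -0.02,"z": 0,"rx": 0,"ry": 0,"rz": 0,"hand": 0},{"x": -0.036,"y": -0.021,"z": 0,"rx": 0,"ry": 0,"rz": 0,"hand": 0},{"x": 0,"y": 0,"z": 0,"rx": 0,"ry": 0,"rz": 0,"hand": 0}]}}

```text
time: 6.45
tool_pos: [0.4746, -0.127, 0.0971]
ee_rot: [-1.571, 0.001, -0.448]
wrist_force: [0.5, -0.1, 0.7]
width: 0.0009
```

```bash
python3 look.py 4
```

```text
6.55 [ 0.4766 -0.1262  0.0975] [-0.05  0.37  0.3 ] [-0.37  0.01  1.67  0.    1.46  0.07]
```

View pics/scene4.png

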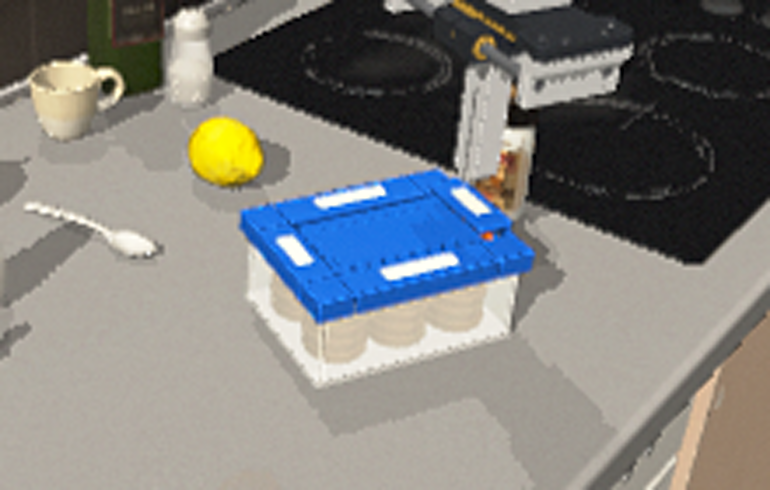

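View pics/wrist4.png

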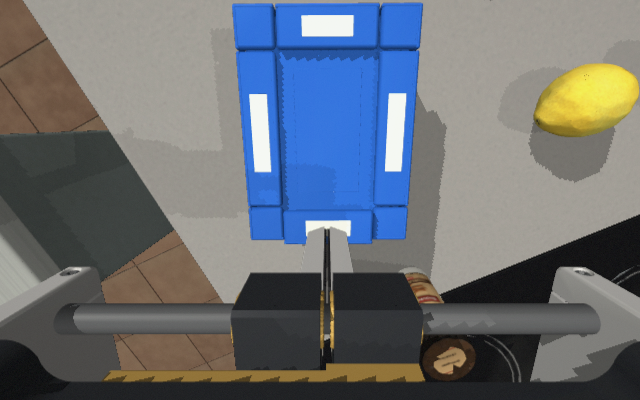

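Three sides are flush; the fingers are over the last (right) pad at wrist (328,228), with the jar clear below the gripper body.

>>> {"op": "play_rows", "data": {"steps": [{"x": 0,"y": 0,"z": -0.01,"rx": 0,"ry": 0,"rz": 0,"hand": 0},{"x": 0,"y": 0,"z": -0.005,"rx": 0,"ry": 0,"rz": 0,"hand": 0},{"x": 0,"y": 0,"z": -0.003,"rx": 0,"ry": 0,"rz": 0,"hand": 0},{"x": 0,"y": 0,"z": -0.003,"rx": 0,"ry": 0,"rz": 0,"hand": 0},{"x": 0,"y": 0,"z": -0.003,"rx": 0,"ry": 0,"rz": 0,"hand": 0},{"x": 0,"y": 0,"z": -0.001,"rx": 0,"ry": 0,"rz": 0,"hand": 0},{"x": 0,"y": 0,"z": 0,"rx": 0,"ry": 0,"rz": 0,"hand": 0}]}}

```text
time: 7.42
tool_pos: [0.4765, -0.1259, 0.0723]
ee_rot: [-1.571, -0.0, -0.445]
wrist_force: [0.4, 1.4, 1.9]
width: 0.0006
```

>>> {"op": "play_rows", "data": {"steps": [{"x": 0,"y": 0,"z": 0.04,"rx": 0,"ry": 0,"rz": 0,"hand": 0},{"x": 0,"y": 0,"z": 0.05,"rx": 0,"ry": 0,"rz": 0,"hand": 0},{"x": 0,"y": 0,"z": 0.05,"rx": 0,"ry": 0,"rz": 0,"hand": 0},{"x": -0.04,"y": -0.04,"z": 0,"rx": 0,"ry": 0,"rz": 0,"hand": 0},{"x": -0.04,"y": -0.04,"z": 0,"rx": 0,"ry": 0,"rz": 0,"hand": 0},{"x": -0.03,"y": -0.04,"z": 0,"rx": 0,"ry": 0,"rz": 0,"hand": 0},{"x": 0,"y": -0.04,"z": 0,"rx": 0,"ry": 0,"rz": 0,"hand": 0},{"x": 0,"y": 0,"z": 0,"rx": 0,"ry": 0,"rz": 0,"hand": 0}]}}

```text
time: 8.43
tool_pos: [0.3656, -0.2881, 0.2117]
ee_rot: [-1.571, 0.001, -0.449]
wrist_force: [-0.2, 1.3, -0.4]
width: -0.0001
```

```bash
python3 look.py 5; python3 - <<'E'
from bench import snapshot
import cv2,numpy as np
def pts(s):
    f=200/np.tan(np.radians(s["fov_y"]/2)); T=s["T"];Z=s["range_z"]
    v,u=np.mgrid[0:400,0:640]
    return np.stack([(u-s["cx"])/f*Z,(v-s["cy"])/f*Z,Z],-1)@T[:3,:3].T+T[:3,3]
s=snapshot("top"); cv2.imwrite("pics/top5.png",s["color"][:,:,::-1])
a,b=pts(np.load("pics/top0.npz")),pts(s)
for q in [(358,219),(322,224),(377,252),(340,258),(350,240)]:
    w=np.s_[q[1]-2:q[1]+3,q[0]-2:q[0]+3]; print(q,np.median(a[w].reshape(-1,3),0).round(4),np.median(b[w].reshape(-1,3),0).round(4))
E
```

```text
8.525 [ 0.3662 -0.286   0.212 ] [ 0.41 -0.38 -0.53] [-0.79 -0.1   1.55  0.    1.7  -0.34]
(358, 219) [ 0.5478 -0.0833  0.081 ] [ 0.5492 -0.084   0.0728]
(322, 224) [ 0.5358 -0.0044  0.0805] [ 0.5368 -0.0046  0.0725]
(377, 252) [ 0.4765 -0.124   0.0806] [ 0.4771 -0.125   0.0728]
(340, 258) [ 0.4623 -0.0441  0.0805] [ 0.463  -0.0446  0.0727]
(350, 240) [ 0.5031 -0.0668  0.0675] [ 0.503  -0.0667  0.0683]
```

View pics/top5.png

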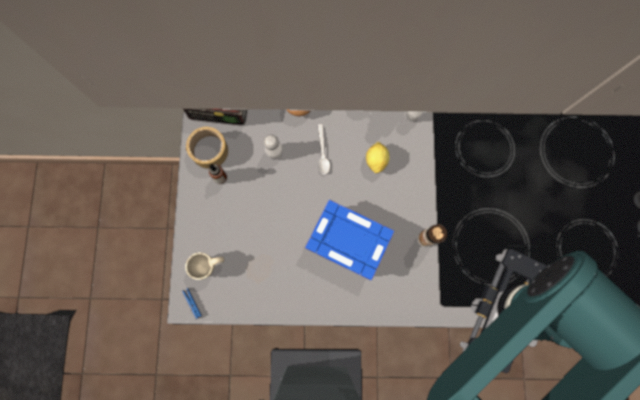

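View pics/scene5.png

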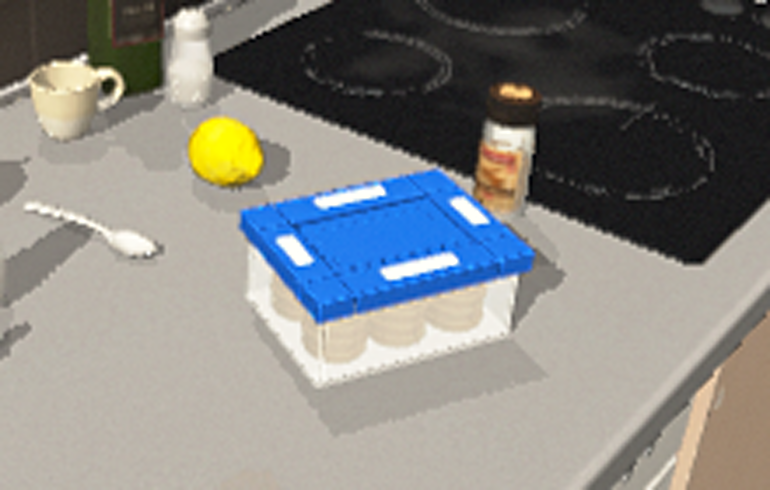

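All four sides are flush at about 0.0727 m. Nothing has moved, and the arm is clear of everything.

```bash
python3 -c "
from bench import workorder
print(workorder.close_job())"
```

```text
the job is handed in; nothing more can be done
None
```

I pressed all four rim sections with the closed fingertips, one after the other, until each clicked. I then moved the arm clear and handed the job in at about 8.6 s on the robot's clock.

- **Rim sections:** the final top-camera depth shows all four press pads at 72.5–72.8 mm, down from about 80.7 mm. Each stayed down about 8 mm after I let go.
- **Box and things around it:** by eye in the before and after pictures, nothing shifted. I did not measure the other things' positions a second time.
- **Forces:** the highest wrist force reported at the end of a move was about 6 N.

No check failed or disagreed. Closing the job reports no verdict, so I have no confirmation beyond these checks.

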